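# Caddy over the lip into its dock

## Task

Bring the wooden cup caddy into its metal dock without lifting it clear: by its round bar raise only the leading edge onto the dock's raised lip, the rear end staying on the counter, and let go. Then push the caddy from behind until its rear end has dropped in behind the lip, square in the dock, and press it gently on against the sprung stop (about 8 N, never 15 N or more). The two cups in it must stay upright and everything else undisturbed.

Things in the scene. Friction and masses are not known exactly. Their poses are not given: they have to be found in the camera images.
- caddy: open wooden box 170 mm long (its x) x 150 mm wide (its y), end walls 48 mm high, 8 mm thick, floor 6 mm; 0.3 to 0.6 kg empty, cups 0.22 kg. Origin: centre of its underside; +x points to its leading end, which faces the dock; z up. Pushed flat against the lip it only jams.
- caddy_front (a point): middle of the bottom edge of the caddy's leading face (caddy x = +85 mm, z = 0)
- caddy_rear (a point): middle of the bottom edge of the caddy's rear face (caddy x = -85 mm, z = 0); that face is plain, upright and 48 mm high, to be pushed on. As the caddy tips over the lip this end rises from the counter to 18 to 22 mm; fingers that push on it have to rise with it, or their friction holds it down and the caddy wedges on the lip
- caddy_bar (a point): middle of the axis of the round dark lifting bar at the leading end (caddy x = +68 mm, 17 mm inside the leading face; z = +72 mm, 24 mm above the wall's top). The bar is 12 mm thick, free over 110 mm along caddy y. Grip it from above, fingers before and behind it; the caddy swings about it.
- dock: fixed metal plate 274 mm long (its x) x 200 mm wide (its y), 14 mm high, flat, no side rails, with a black mat. Origin: on the counter, middle of the foot of the lip's outer face; +x is the way in, z up. The dark lip crosses the entrance from x = 0 to 12 mm, 18 mm high, its face upright. Home: the caddy's rear bottom edge on the plate behind the lip, leading face at the stop.
- stop_bracket: fixed steel bracket at the dock's inner end; origin: middle of its underside, dock x = 252 mm, z = 14 mm; axes as the dock's. Carries an upright sprung pad 130 mm wide, 10 to 85 mm above the plate. Its adjustment is not measured: its face rests 28 to 62 mm before the origin. It yields 1 mm per 3 N over 16 mm: find it by touch. Sliding the caddy takes 1 to 6 N more.
- white_cup_0: grey-white metal beaker, 59 mm across, 69 mm tall, standing in the middle of the caddy to one side; origin under its base, z up
- white_cup_1: a second such beaker, 59 mm across, 69 mm tall, beside the first; origin under its base, z up
- goblet_5: small stemmed clear goblet, 53 mm across, 114 mm tall, far left; bystander, origin under its foot
- corkscrew: corkscrew with a wooden handle, about 103 x 120 x 23 mm, lying on the left; bystander
- bottle_0: green corked bottle, 65 mm across, 269 mm tall, back right; bystander, origin under its base
- order_pad: white order pad with a green edge, 88 x 117 x 10 mm, on the right; bystander
- jigger: metal jigger (double measuring cup), 43 mm across, 76 mm tall, left behind the dock; bystander
Things that resemble listed ones, but are neither listed nor needed, are in the scene too. What is shaped like the white_cup_1 but turquoise is not meant.

How it is judged (in metres and radians):
On the way, in this order (a step that is already met when the one before it is completed fails the run):
1. the caddy's leading edge lies on or over the lip, its rear end still on the counter, and the fingers have let go of it (x of caddy_front in the frame of dock above 0.006 m and height (world z) of caddy_front above 0.0155 m and height (world z) of caddy_rear below 0.006 m and contact force between the fingers and caddy below 0.2 N), for 0.2 s.
2. the caddy's rear end is down behind the lip and the caddy presses on the sprung stop with 4 to 15 N (x of caddy_rear in the frame of dock above 0.012 m and height (world z) of caddy_rear below 0.0165 m and contact force between caddy and stop_bracket between 4 and 15 N), for 0.2 s.
At the end, for the whole second after the job is handed in: The caddy rests flat on the dock plate (underside within 2.5 mm of it), its rear edge behind the lip, within 25 mm of the dock's middle line and 0.12 rad of square, at rest; both cups stand upright in it (x of caddy_rear in the frame of dock above 0.011 m and height (world z) of each of caddy_rear, caddy_front below 0.0165 m and height (world z) of caddy_front above 0.011 m and y of caddy in the frame of dock between -0.025 and 0.025 m and angle between the x axis of caddy and the x axis of dock, either way round below 0.12 rad and linear speed of caddy below 0.01 m/s and z of white_cup_0 in the frame of caddy between 0 and 0.012 m and z of white_cup_1 in the frame of caddy between 0 and 0.012 m and angle between each of white_cup_0, white_cup_1's own z axis and vertical below 0.1 rad); the robot touches nothing.
It fails at once if the caddy is lifted clear: its rear bottom edge more than 35 mm above the counter (height (world z) of caddy_rear above 0.035 m).
It fails at once if the caddy is tipped by more than 0.35 rad (angle between caddy's own z axis and vertical above 0.35 rad).
It fails at once if the caddy is pressed on the sprung stop with 15 N or more (contact force between caddy and stop_bracket above 15 N).
It fails at once if a cup is tipped over (more than 0.5 rad) (angle between any of white_cup_0, white_cup_1's own z axis and vertical above 0.5 rad).
It fails at once if a bystander is moved by more than 30 mm (distance of any of goblet_5, corkscrew, bottle_0, order_pad, jigger from where it was at the start of the episode above 0.03 m).
It also fails if it takes over 70 s, if anything falls off the work surface, if the arm or the gripper's body presses on something with over 40 N, if the wrist force passes 120 N, or if a joint passes its speed limit or range.

## Robot

A 6-joint arm with a two-finger parallel gripper is mounted at the origin on a cart in front of the work surface, level with it; the furniture and walls round the work are solid. World frame = base frame: x ahead of the robot, y to its left, z up, the work surface at z = 0. Lengths are in mm, angles in rad, forces in N, time in s.
With the tool pointing down it reaches from about 325 to 875 mm from the base axis. Payload 4.4 kg.
Tool frame: the origin (TCP) lies on the centre line of the jaws, within the pads' length; the fingertips stand ahead of it and the grasp point (between the pads) lies 6 mm ahead of it (ctrl.tcp_to_tips is the z of the fingertips in the tool frame, in mm); z points along the fingers, y is the line along which they close (so a half turn about z gives the same grasp; the last joint's range is limited). The gripper opens to 85 mm and grips with 20 to 120 N. Pads are 22 mm wide; open, the fingers measure 114 mm over their backs; the gripper's body (76 mm by 85 mm) begins 54 mm behind the grasp point. The pads swing forward as they close: fully open they stand 13 mm farther back than shut.
Start: joints at [-0.15, 0.207, 1.542, -0, 1.393, -0.15], TCP at [575.002, -0.012, 225.482] pointing down, gripper open.
Joint ranges: [-2.73, 2.73], [-0.86, 2.22], [0.23, 2.46], [-1.11, 4.25], [0.08, 2.63], [-2.82, 2.82]. Speed limits (rad/s): [2.79, 2.79, 3.14, 3.14, 3.14, 3.14].

## Interface

Orientations are given as a 3x3 rotation matrix whose columns are the frame's x, y, z axes.
In Python, from plant import ctrl, sensors, optics gives the robot as it stands. Calls block until the motion is done:
- ctrl.move_ptp(position, orientation): joint-space move of the TCP to a pose.
- ctrl.move_l(position, rot=None, vel=150, threshold=None): straight line of the TCP; rot=None keeps the orientation; vel is the mean speed in mm/s. With threshold (N) it stops when the force on the tool has changed by that much, and returns True; else False.
- ctrl.set_joints(angles): joint-space move.
- ctrl.gripper_to(opening, force=None): finger opening in mm; force is the grip in N (None keeps the last); returns when the fingers have stopped.
- ctrl.hold(seconds).
- ctrl.solve_ik(position, orientation): joint angles nearest the present ones, or None.
- sensors.read_state(): the state.
- optics.grab_frame(name): name is "scene" or "side" or "wrist"; returns (picture, depth): 400x640x3 uint8, red, green, blue; 400x640 float32, mm along the optical axis (not along the pixel's ray), 0 where there is no reading.
- optics.camera_params(name): a dict with "mtx" (3x3 intrinsics, pixels), "R" (3x3) and "t" (3): a world point X has camera coordinates R X + t; the wrist camera has in their place "T_tool_cam" (4x4, takes a point from camera to tool coordinates, whose origin is the TCP and whose axes are the flange's). Camera axes: x right, y down, z forward; pixel columns grow to the right and rows downward; lengths in mm; the calibration is good to about 2 mm. A picture is of the moment at which its call begins: read the wrist's pose just before it. camera_params takes no time and is no camera call.
A pose or a line that the arm cannot do raises ctrl.MotionError and nothing moves.
- ctrl.finish_job(): hands the job in; it is judged then, once.
The state is a dict: "t": time; "q": joint angles; "qvel": joint speeds; "tau": joint torques, N m; "eef_pos": TCP position; "eef_rot": TCP orientation; "force": force on the tool from outside, world axes, zero at the start; "wrist_torque": the same for the moment, N m; "grip_width": finger opening in mm; "grasp_force": force on a finger pad.
Only numpy, scipy, OpenCV 4.12 (cv2) and the standard library are available. Lean on these libraries where they do the work, as an engineer would, in place of code of your own. Each camera call takes 0.05 s, during which the arm holds its last target. There are 200 camera calls.

## Working session

There is one attempt and no reset: what is moved stays moved. The work goes in short steps, each a Python script; the robot and the scene stay as the last script left them, time stands still between calls to the robot, and variables do not carry over. Pictures are saved under pics/ and viewed, at most 10 in all, crops included, and the job is handed in when it is done.

```bash
ls; mkdir -p pics; python3 - <<'E'
from plant import ctrl, sensors, optics
import cv2, numpy as np
for n in ("scene","side"):
    im,d=optics.grab_frame(n); p=optics.camera_params(n)
    cv2.imwrite(f"pics/{n}0.png",im[:,:,::-1]); np.savez(f"{n}0.npz",im=im,d=d,**p)
    print(n,p["R"].T@-p["t"],p["mtx"][0,0])
s=sensors.read_state();print(s["t"],s["eef_rot"],s["force"],ctrl.tcp_to_tips)
E
```

```text
pics
scene [-311.41916098  827.53106713  796.2965592 ] 366.05261175297903
side [-129.03053431 1106.25966183 1174.46887535] 468.73516262292753
0.1 [[ 6.39442133e-05  9.99997807e-01 -2.09306166e-03]
 [ 9.99999940e-01 -6.32343317e-05  3.39223838e-04]
 [ 3.39090741e-04 -2.09308323e-03 -9.99997752e-01]] [-0.75357793 -0.23999672 -0.07231128] 25.0
```

View pics/scene0.png

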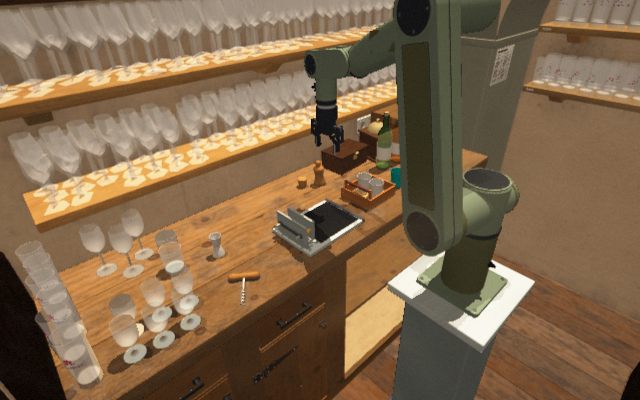

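View pics/side0.png

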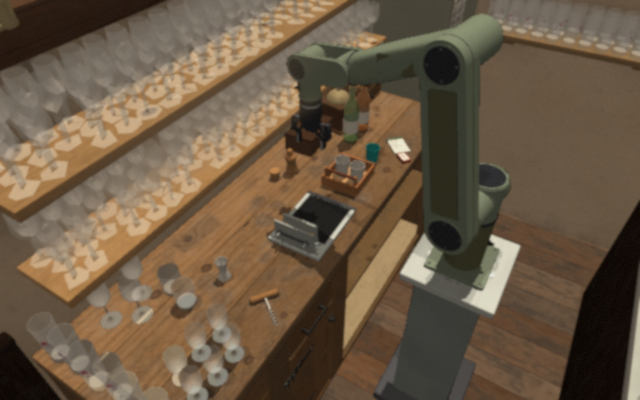

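The scene view shows the caddy with its two cups near (369,190). The dock's mat is near (335,218), with the stop bracket at the left end near (293,230). The push direction is therefore roughly +y. Next I'll get rough positions from depth and then use the wrist camera from above.

```bash
cat > h.py <<'E'
from plant import ctrl, sensors, optics
import cv2, numpy as np
def cloud_fixed(n):
    im,d=optics.grab_frame(n); p=optics.camera_params(n); return im,d,to_world(d,p["mtx"],p["R"].T,-p["R"].T@p["t"])
def to_world(d,K,R,t):
    v,u=np.mgrid[:d.shape[0],:d.shape[1]]
    c=np.stack([(u-K[0,2])/K[0,0]*d,(v-K[1,2])/K[1,1]*d,d],-1)
    w=c@R.T+t; w[d<=0]=np.nan; return w
def cloud_wrist():
    s=sensors.read_state(); im,d=optics.grab_frame("wrist"); p=optics.camera_params("wrist"); T=p["T_tool_cam"]
    R=s["eef_rot"]@T[:3,:3]; t=s["eef_rot"]@T[:3,3]+s["eef_pos"]
    return im,d,to_world(d,p["mtx"],R,t)
def down(yaw):  # tool y axis along (cos yaw, sin yaw), z down
    y=np.array([np.cos(yaw),np.sin(yaw),0]); z=np.array([0,0,-1.]); return np.stack([np.cross(y,z),y,z],1)
E
python3 - <<'E'
from h import *
for n,px in (("scene",[(369,190),(345,187),(390,195),(335,218),(320,240),(360,218),(276,230),(385,140),(397,175),(320,175),(345,157),(216,245)]),("side",[(349,172),(318,215),(298,228),(350,120)])):
    f=np.load(n+"0.npz"); w=to_world(f["d"],f["mtx"],f["R"].T,-f["R"].T@f["t"])
    for u,v in px: print(n,u,v,w[v,u].round())
p=optics.camera_params("wrist");print(p["T_tool_cam"].round(2),p["mtx"][0,0])
E
```

```text
scene 369 190 [ 453. -102.   79.]
scene 345 187 [571. -94.  47.]
scene 390 195 [ 443. -224.    8.]
scene 335 218 [478.  55.  15.]
scene 320 240 [424. 179.  12.]
scene 360 218 [412.  -9.  16.]
scene 276 230 [575. 253.  12.]
scene 385 140 [ 609. -383.  151.]
scene 397 175 [ 475. -305.   58.]
scene 320 175 [716. -90.  47.]
scene 345 157 [ 710. -236.   85.]
scene 216 245 [606. 466.  47.]
side 349 172 [ 526. -202.    7.]
side 318 215 [501.  77.  13.]
side 298 228 [501. 205.  58.]
side 350 120 [ 622. -381.  120.]
[[  -0.     -0.95   -0.32   81.38]
 [   1.     -0.     -0.     -0.49]
 [   0.     -0.32    0.95 -148.26]
 [   0.      0.      0.      1.  ]] 295.07220122497216
```

```bash
python3 - <<'E'
from h import *
for i,y in enumerate((-60,120)):
    ctrl.move_ptp([480,y,380],down(0)); im,d,w=cloud_wrist()
    cv2.imwrite(f"pics/w{i}.png",im[:,:,::-1]); np.savez(f"w{i}.npz",im=im,d=d,w=w)
print(sensors.read_state()["t"])
E
```

```text
1.7333
```

View pics/w0.png

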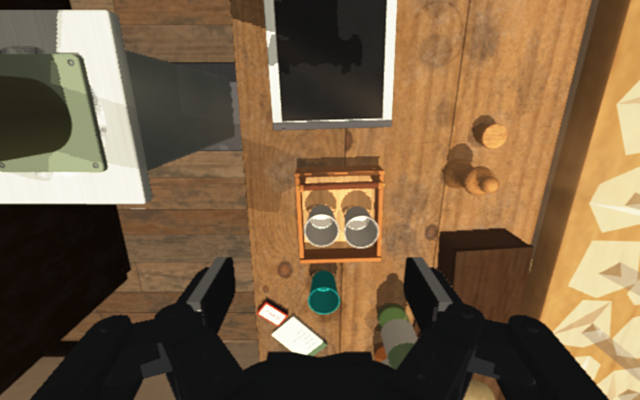

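View pics/w1.png

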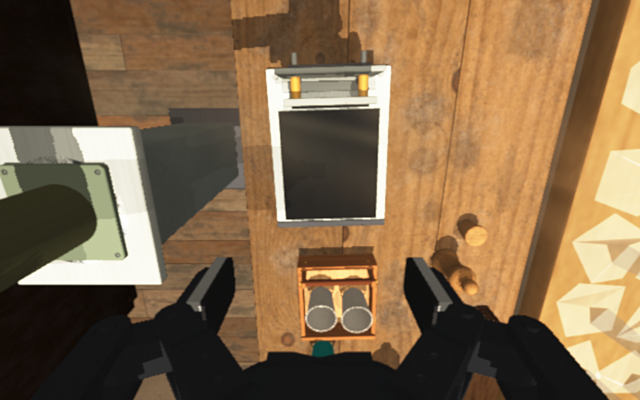

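w0 shows the caddy at columns 297–382 and rows 165–262, with its bar near row 184 and the turquoise cup at (323,290), close behind. w1 shows the dock at columns 268–390 and rows 66–226, with the lip near row 222 and the pad face near row 105. The next step is to fit the geometry.

```bash
python3 - <<'E'
from h import *
f0=np.load("w0.npz");f1=np.load("w1.npz")
def rect(p,name):
    r=cv2.minAreaRect(p[:,:2].astype(np.float32)); print(name,len(p),"c",np.round(r[0],1),"size",np.round(r[1],1),"ang",round(r[2],2)); return r
def sel(w,x,y,z):
    w=w.reshape(-1,3); m=(w[:,0]>x[0])&(w[:,0]<x[1])&(w[:,1]>y[0])&(w[:,1]<y[1])&(w[:,2]>z[0])&(w[:,2]<z[1]); return w[m]
w0,w1=f0["w"],f1["w"]
for nm,w in (("w0",w0),("w1",w1)):
    print(nm)
    print("counter z",np.median(sel(w,(580,640),(-100,150),(-15,15))[:,2]))
    rect(sel(w,(380,620),(-215,-20),(40,53)),"walltops")
    rect(sel(w,(380,620),(-215,-20),(8,53)),"caddy all")
    b=sel(w,(380,620),(-90,-20),(58,90)); 
    if len(b)>5: rect(b,"bar"); print("zmax",np.percentile(b[:,2],[50,95]), np.polyfit(b[:,0],b[:,1],1))
    rect(sel(w,(380,620),(-15,300),(9,25)),"dock")
    l=sel(w,(380,620),(-15,25),(16,23)); rect(l,"lip?")
    s=sel(w,(380,620),(100,300),(30,120)); rect(s,"stop")
    tq=sel(w,(400,560),(-340,-215),(60,80)); 
    if len(tq): rect(tq,"turq")
    c=sel(w,(400,560),(-190,-60),(70,82)); 
    if len(c): rect(c,"cups")
# pad face: top edge
s=sel(w1,(420,540),(140,300),(85,105)); print(np.percentile(s[:,1],[0,5,25,50,75,95,100]).round(1))
s=sel(w1,(420,540),(140,300),(30,80)); print(np.percentile(s[:,1],[0,5,25,50,75,95,100]).round(1))
E
```

```text
w0
counter z 0.0182277683405232
walltops 1405 c [ 514.5 -151.6] size [150.2 131.2] ang 1.78
caddy all 3052 c [ 496.7 -117.6] size [187.4 195. ] ang 0.14
dock 15774 c [497.9  76.9] size [181.9 204.7] ang 89.96
lip? 559 c [500.2   5. ] size [ 38.2 197.7] ang 89.93
stop 0 c [0. 0.] size [0. 0.] ang 0.0
turq 132 c [ 486.7 -317.2] size [57.4 45.4] ang 0.27
cups 660 c [ 503.7 -143.5] size [114.6  92.2] ang 1.93
w1
counter z 0.2643348736025928
walltops 1325 c [ 514.3 -150.6] size [150.2 131.5] ang 1.66
caddy all 2815 c [ 497.1 -117.6] size [184.8 195.3] ang 0.66
dock 15682 c [496.9 118.5] size [200.4 272.2] ang 1.65
lip? 511 c [500.8   4.6] size [198.   39.3] ang 0.0
stop 2856 c [493.6 231.7] size [150.   75.6] ang 2.06
cups 570 c [ 503.1 -143.3] size [113.9  93.4] ang 1.96
[193.2 195.9 200.  206.5 241.6 245.4 248.1]
[206.9 212.4 228.9 238.6 251.5 261.  270.3]
```

```bash
python3 - <<'E'
from h import *
for n in ("w0","w1"):
    w=np.load(n+".npz")["w"].reshape(-1,3)
    m=(w[:,0]>400)&(w[:,0]<610)&(w[:,1]>-300)&(w[:,1]<-30)
    def s(z0,z1): return w[m&(w[:,2]>z0)&(w[:,2]<z1)]
    a=s(44,52); a=a[a[:,1]>-260]; r=cv2.minAreaRect(a[:,:2].astype(np.float32)); print("walls",np.round(r[0],1),np.round(r[1],1),r[2])
    for x in (440,470,500,530,560):
        k=a[abs(a[:,0]-x)<8]; print(x, "y",k[:,1].min().round(1),k[:,1].max().round(1))
    b=s(60,90); h,e=np.histogram(b[:,1],bins=np.arange(-300,-30,10)); print(dict(zip(e[h>0],h[h>0])))
    b=b[b[:,1]>-110]
    if len(b): print("bar",b.min(0),b.max(0),np.polyfit(b[:,0],b[:,1],1), b[:,1].mean())
E
python3 -c "
import cv2
a=cv2.imread('pics/w0.png')[150:310,260:420];cv2.imwrite('pics/c0.png',cv2.resize(a,None,fx=3.7,fy=3.7,interpolation=2))"
```

```text
walls [ 515.2 -171.1] [149.3 170.2] 1.8782048225402832
440 y -257.1 -89.1
470 y -256.8 -87.6
500 y -256.6 -86.5
530 y -254.5 -85.7
560 y -254.7 -84.4Traceback (most recent call last):
  File "<stdin>", line 9, in <module>
IndexError: boolean index did not match indexed array along axis 0; size of axis is 27 but size of corresponding boolean axis is 26
```

View pics/c0.png

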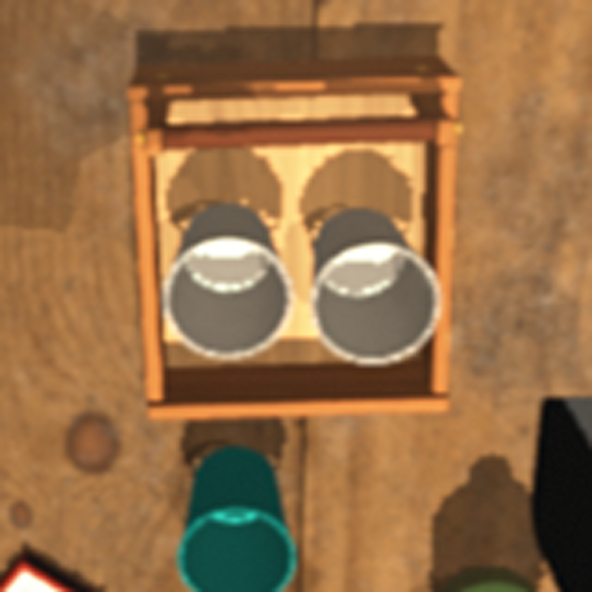

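The caddy centre is at (515.2, −171.1) at 1.88°. The dock origin comes out at about (500.8, −18.4) at 1.65°, and the bar should be at about (513, −103, 72). I'll check the bar in the cloud, check the finger length when nearly closed, and then position above it.

```bash
cat >> h.py <<'E'
A=np.radians(1.65); O=np.array([500.8,-18.4]); DX=np.array([-np.sin(A),np.cos(A)]); DY=np.array([-np.cos(A),-np.sin(A)])
def dw(x,y,z): return np.r_[O+x*DX+y*DY,z]      # dock -> world
def wd(p): r=np.asarray(p)[:2]-O; return np.array([r@DX,r@DY,*np.asarray(p)[2:]])
E
python3 - <<'E'
from h import *
for n in ("w0","w1"):
    w=np.load(n+".npz")["w"].reshape(-1,3)
    b=w[(w[:,0]>440)&(w[:,0]<585)&(w[:,1]>-125)&(w[:,1]<-90)&(w[:,2]>57)&(w[:,2]<90)]
    print(len(b)); 
    if len(b)>5: print("bar",b.min(0),b.max(0),np.polyfit(b[:,0]-513,b[:,1],1),np.median(b,0))
    c=w[(w[:,0]>440)&(w[:,0]<585)&(w[:,1]>-230)&(w[:,1]<-110)&(w[:,2]>62)&(w[:,2]<90)]
    print("cups",c.min(0),c.max(0),np.percentile(c,[2,98],axis=0))
    s=w[(w[:,0]>430)&(w[:,0]<560)&(w[:,1]>170)&(w[:,1]<230)&(w[:,2]>50)]; print("pad",np.percentile(s,[1,50,99],axis=0).round(1).tolist())
R=down(np.radians(91.88))
ctrl.gripper_to(14); print(ctrl.tcp_to_tips); ctrl.gripper_to(32); print(ctrl.tcp_to_tips,sensors.read_state()["grip_width"])
for y in (91.88,-88.12): print(ctrl.solve_ik([513,-103,160],down(np.radians(y))))
print(sensors.read_state()["t"])
E
```

```text
668
bar [ 445.10059668 -110.87918898   57.17014909] [581.64446168 -94.88526329  83.90531977] [ 3.35499678e-02 -1.01910793e+02] [ 513.30373644 -101.59451307   77.02019755]
cups [ 448.69142495 -212.40706615   62.01966652] [ 577.53060116 -110.12022548   82.07083709] [[ 455.11251583 -211.024814     62.35877484]
 [ 576.68583552 -152.22783182   76.13468372]]Traceback (most recent call last):
  File "<stdin>", line 9, in <module>
    return _quantile_unchecked(
        a, q, axis, out, overwrite_input, method, keepdims, weights)
    return _ureduce(a,
                    func=_quantile_ureduce_func,
    ...<5 lines>...
                    overwrite_input=overwrite_input,
                    method=method)
    r = func(a, **kwargs)
    result = _quantile(arr,
                       quantiles=q,
    ...<2 lines>...
                       out=out,
                       weights=wgt)
    slices_having_nans = np.isnan(arr[-1, ...])
                                  ~~~^^^^^^^^^
IndexError: index -1 is out of bounds for axis 0 with size 0
```

The bar is confirmed at about (513, −102.5), with the cups' front edges 40 mm behind it. Now I'll grip.

```bash
python3 - <<'E'
from h import *
ctrl.gripper_to(14); print(ctrl.tcp_to_tips); ctrl.gripper_to(34); print(ctrl.tcp_to_tips,sensors.read_state()["grip_width"])
qs=[(y,ctrl.solve_ik([513,-102.5,160],down(np.radians(y)))) for y in (91.88,-88.12)]; q0=sensors.read_state()["q"]
for q in qs: print(q)
y=min((q for q in qs if q[1] is not None),key=lambda q:np.abs(np.array(q[1])-q0).max())[0]
R=down(np.radians(y)); ctrl.move_ptp([513,-102.5,200],R)
f0=sensors.read_state()["force"]
print(ctrl.move_l([513,-102.5,83],vel=100,threshold=6))
s=sensors.read_state(); print(s["eef_pos"],s["force"]-f0)
ctrl.gripper_to(5,force=50); s=sensors.read_state(); print(y,s["eef_pos"],s["force"],s["grip_width"],s["grasp_force"],s["t"])
E
```

```text
25.0
25.0 34.15567404631266
(91.88, array([-3.62737309e-01,  1.61797496e-01,  1.73683552e+00, -4.44089210e-16,
        1.24295963e+00, -1.96634583e+00]))
(-88.12, array([-3.62737309e-01,  1.61797496e-01,  1.73683552e+00, -4.44089210e-16,
        1.24295963e+00,  1.17524683e+00]))
False
[ 513.74179999 -102.76757442   83.80378415] [-0.31846015 -0.61962413  0.33270506]
-88.12 [ 513.09912931 -102.52066136   83.20289393] [-0.08884612  1.03751096 -0.14174855] 4.881173471065053 0.0 5.5583
```

The fingers closed to 4.9 mm with no grip force, so they missed the bar. I'll look at a picture.

```bash
python3 - <<'E'
from h import *
im,d,w=cloud_wrist(); s=sensors.read_state(); print(s["eef_rot"].round(3),s["grip_width"])
im2,_=optics.grab_frame("scene")
a=np.hstack([cv2.resize(im[:,140:500],(495,550)),cv2.resize(im2[130:240,310:370],(300,550),interpolation=2)])
cv2.imwrite("pics/g.png",a[:,:,::-1]); np.savez("g.npz",w=w)
E
```

```text
[[ 0.999  0.033  0.   ]
 [ 0.033 -0.999 -0.   ]
 [ 0.     0.    -1.   ]] 5.015978899731782
```

View pics/g.png

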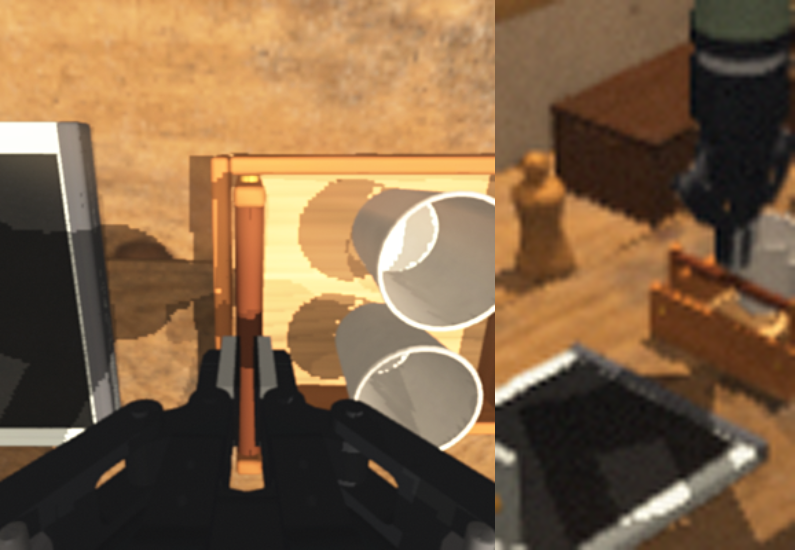

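The fingers are shut, aligned over the bar and apparently above it. I'll read the fingertip height from depth.

```bash
python3 - <<'E'
from h import *
w=np.load("g.npz")["w"]
for x,y in ((228,345),(265,345),(228,370),(265,370),(265,390),(250,350),(248,380),(250,220),(250,300),(248,430),(248,465),(222,250)):
    print(x,y,w[int(y*400/550),int(140+x*360/495)].round(1))
E
```

```text
228 345 [523.2 -94.8  98.9]
265 345 [ 524.4 -108.2  100.4]
228 370 [523.2 -95.5 116.6]
265 370 [ 524.1 -107.5  117.5]
265 390 [ 522.8 -107.1  126.2]
250 350 [ 510.1 -103.4   78.5]
248 380 [ 495.3 -103.3   78.4]
250 220 [ 565.  -101.5   77.7]
250 300 [ 532.1 -102.6   77.4]
248 430 [ 469.4 -104.2   78.3]
248 465 [ 452.9 -104.7   82.3]
222 250 [545.4 -89.6  47.6]
```

```bash
python3 - <<'E'
from h import *
for n in ("scene","side"):
    im,d,w=cloud_fixed(n); p=w.reshape(-1,3)
    m=(abs(p[:,0]-513)<30)&(abs(p[:,1]+102.5)<40)&(p[:,2]>54)&(p[:,2]<140)
    q=p[m]; 
    h,e=np.histogram(q[:,2],bins=np.arange(54,141,6)); print(n,[(int(a),int(b)) for a,b in zip(e,h)])
    c=im.reshape(-1,3)[m]
    o=np.argsort(q[:,2])[::max(1,len(q)//25)]
    for i in o: print(q[i].round(),c[i])
w=np.load("g.npz")["w"]; p=w[(abs(w[...,0]-513)<16)&(abs(w[...,1]+102.5)<20)]
print(np.histogram(p[:,2],bins=np.arange(40,160,6)))
s=sensors.read_state(); print(s["eef_pos"],s["force"],s["grip_width"],s["t"])
E
```

```text
scene [(54, 0), (60, 1), (66, 14), (72, 24), (78, 1), (84, 4), (90, 7), (96, 12), (102, 9), (108, 11), (114, 12), (120, 9), (126, 8), (132, 20)]
[532. -98.  66.] [79 44 20]
[515. -97.  69.] [90 53 28]
[532. -98.  71.] [64 34 18]
[ 533. -104.   72.] [119  55  30]
[ 534. -100.   74.] [101  48  23]
[ 506. -104.   74.] [69 34 20]
[535. -95.  75.] [77 37 20]
[ 493. -102.   76.] [109  56  31]
[506. -98.  86.] [94 81 70]
[508. -94.  91.] [75 68 61]
[516. -85.  96.] [70 45 30]
[ 502. -104.   98.] [54 49 47]
[505. -96. 101.] [89 84 76]
[507. -87. 103.] [22 22 23]
[502. -92. 108.] [88 83 78]
[ 502. -110.  109.] [87 81 75]
[ 505. -102.  111.] [48 45 43]
[509. -88. 115.] [23 22 24]
[ 506. -107.  117.] [37 35 33]
[503. -98. 122.] [67 64 61]
[ 499. -105.  125.] [94 88 82]
[501. -96. 128.] [40 37 36]
[502. -97. 132.] [21 21 23]
[ 507. -108.  134.] [24 20 23]
[502. -97. 136.] [21 18 19]
[501. -84. 137.] [24 22 22]
[ 508. -109.  137.] [18 18 17]
[512. -68. 139.] [32 27 25]
[ 503. -132.  140.] [44 34 28]
side [(54, 0), (60, 1), (66, 8), (72, 26), (78, 12), (84, 1), (90, 4), (96, 8), (102, 6), (108, 9)
[... 544 characters left out ...]
6 52]
[502. -89. 109.] [58 55 51]
[507. -83. 110.] [25 23 24]
[507. -90. 115.] [33 32 31]
[512. -84. 117.] [27 25 25]
[504. -92. 119.] [48 47 43]
[500. -92. 125.] [47 46 43]
[500. -92. 130.] [38 35 34]
[517. -76. 134.] [35 30 28]
[ 505. -108.  136.] [23 21 21]
[514. -93. 138.] [23 22 22]
[ 500. -107.  139.] [37 37 33]
[500. -92. 139.] [26 24 25]
(array([  40,  451,    0,    0,    0,  128,  591,    0,   41,  229,  339,
        353,  484,  363,  626,  838, 1014,  826,  175]), array([ 40,  46,  52,  58,  64,  70,  76,  82,  88,  94, 100, 106, 112,
       118, 124, 130, 136, 142, 148, 154]))
[ 512.98562716 -102.50083815   83.01959496] [-0.95766467  0.49214681  1.02036927] 5.04495002452901 5.7583
```

All three cameras put the fingertips at z ≈ 87 with the TCP at 83, so the real tips are about 30 mm short of the stated `tcp_to_tips`. I'll confirm by touching bare counter, both shut and open.

```bash
python3 - <<'E'
from h import *
ctrl.move_l([513,-102.5,150],vel=200)
ctrl.move_ptp([600,-40,90],down(np.radians(-88.12)))
for g in (12,60):
    ctrl.gripper_to(g); ctrl.move_l([600,-40,45],vel=150)
    ctrl.hold(.2); f0=sensors.read_state()["force"]
    r=ctrl.move_l([600,-40,-12],vel=25,threshold=4); s=sensors.read_state(); print(g,s["grip_width"],r,s["eef_pos"],s["force"]-f0,s["t"])
    ctrl.move_l([600,-40,70],vel=150)
E
```

```text
12 11.718121722879475 True [599.97713767 -39.98437926  -5.3557726 ] [ 0.03480342 -1.14344376  5.67220629] 9.4667
60 59.94194482197413 True [599.96849003 -39.95995301   7.08632792] [-1.09494041  0.21333723  3.46493523] 12.6
```

The touch confirms it: when nearly shut, the tips stand 5.4 mm behind the TCP, so the stated offset is about 30 mm off. In the open test the finger landed on the dock lip, which fits. I'll regrip 30 mm lower.

```bash
python3 - <<'E'
from h import *
ctrl.gripper_to(34)
ctrl.move_ptp([513.1,-102.3,110],down(np.radians(-88.12)))
ctrl.hold(.1); f0=sensors.read_state()["force"]
print(ctrl.move_l([513.1,-102.3,53],vel=80,threshold=6))
ctrl.gripper_to(5,force=50); s=sensors.read_state(); print(s["eef_pos"],s["force"]-f0,s["grip_width"],s["grasp_force"],s["t"])
E
```

```text
False
[ 513.88245191 -102.87658906   53.9481226 ] [-0.87675399 -0.85984572  3.57384574] 9.914363294281374 48.82061183452606 15.375
```

Gripped, at 49 N. Now lift the leading edge, carry it over the lip and lower it.

```bash
python3 - <<'E'
from h import *
p=np.array([513.1,-102.3,53.]); print("bar dock",wd(p))
def st(l): s=sensors.read_state(); print(l,s["eef_pos"].round(1),s["force"].round(1),s["grip_width"].round(1),s["grasp_force"].round(0),s["t"])
p[2]=78; ctrl.move_l(p,vel=40); st("up")
g=dw(8,-4,78); ctrl.move_l(g,vel=50); st("fwd")
im,d=optics.grab_frame("side"); cv2.imwrite("pics/lift.png",cv2.resize(im[130:270,240:420],None,fx=4,fy=4,interpolation=2)[:,:,::-1])
E
```

```text
bar dock [-84.21937801  -9.87908743  53.        ]Traceback (most recent call last):
  File "<stdin>", line 4, in <module>
  File "<stdin>", line 3, in st
AttributeError: 'float' object has no attribute 'round'
```

```bash
cat >> h.py <<'E'
def st(l): s=sensors.read_state(); print(l,s["eef_pos"].round(1),s["force"].round(1),round(float(s["grip_width"]),1),round(float(s["grasp_force"])),s["t"]); return s
E
python3 - <<'E'
from h import *
st("up")
g=dw(8,-4,78); ctrl.move_l(g,vel=50); st("fwd")
im,d=optics.grab_frame("side"); cv2.imwrite("pics/lift.png",cv2.resize(im[130:270,240:420],None,fx=4,fy=4,interpolation=2)[:,:,::-1])
E
```

```text
up [ 513.1 -101.9   78.1] [ 0.7  0.8 -4.5] 9.7 49 16.15
fwd [504.7 -10.4  78.1] [-0.1  0.3 -6.9] 10.0 49 18.15
```

View pics/lift.png

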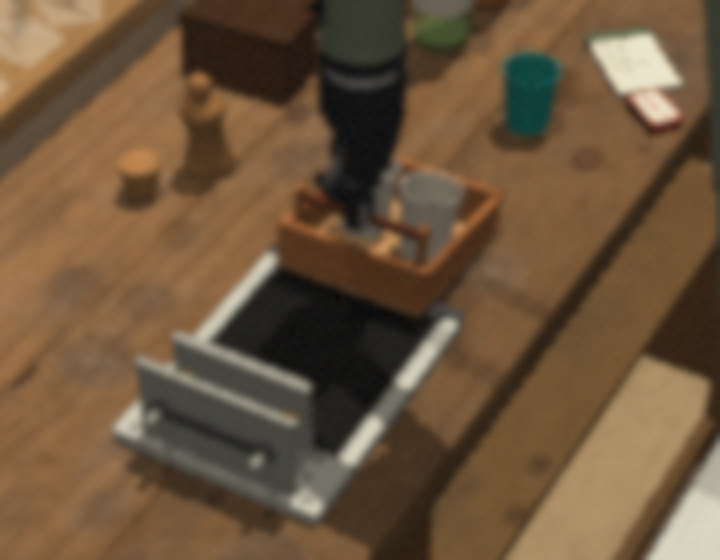

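The caddy's leading end is over the lip and both cups are standing. Next I'll lower it until the lip takes the load, let go, and measure.

```bash
python3 - <<'E'
from h import *
p=dw(8,-4,71.5); print(ctrl.move_l(p,vel=15,threshold=4)); s=st("low")
ctrl.gripper_to(34); ctrl.hold(.35); s=st("open")
q=s["eef_pos"].copy(); q[2]=160; ctrl.move_l(q,vel=120); st("clear")
ctrl.move_ptp(dw(-80,0,330),down(np.radians(1.65)));
im,d,w=cloud_wrist(); np.savez("w2.npz",w=w,im=im)
b=w.reshape(-1,3); x=np.c_[(b[:,:2]-O)@DX,(b[:,:2]-O)@DY,b[:,2]]
m=(abs(x[:,1])<95)&(x[:,0]<70)&(x[:,0]>-170)&(x[:,2]>35)&(x[:,2]<72)
r=cv2.minAreaRect(x[m][:,:2].astype(np.float32)); print("caddy+cups rect in dock",r)
for l in (-60,-30,0,30,50):
    k=x[m&(abs(x[:,1]-l)<6)]; print(l,k[k[:,0].argmin()].round(1),k[k[:,0].argmax()].round(1))
E
```

```text
True
low [503.7  -9.2  75. ] [ 0.6  1.8 -3.7] 10.2 49 18.475
open [502.2  -9.1  74. ] [ 0.5 -0.4 -0.4] 34.1 0 19.1833
clear [501.5  -8.9 159.2] [-0.3 -0.1 -0.6] 34.0 0 20.05
caddy+cups rect in dock ((-52.07624053955078, -2.6682662963867188), (172.86154174804688, 150.36866760253906), 0.5612760782241821)
-60 [-137.7  -60.    45.2] [ 32.8 -54.8  50.9]
-30 [-137.4  -32.2   46.2] [ 33.3 -24.5  43.8]
0 [-137.1   -4.6   47. ] [33.7  1.4 39.1]
30 [-137.3   24.6   46.4] [34.  29.1 35.5]
50 [-138.7   55.3   46.8] [31.6 53.5 51.4]
```

It's placed well: lateral −2.7 mm, square within 0.6°, and let go. Next I'll get behind it with both fingers spread and push in monitored segments, rising through the tipping zone.

```bash
python3 - <<'E'
from h import *
w=np.load("w2.npz")["w"].reshape(-1,3); x=np.c_[(w[:,:2]-O)@DX,(w[:,:2]-O)@DY,w[:,2]]
m=(abs(x[:,1])<70)&(x[:,0]<70)&(x[:,0]>-150)&(x[:,2]>65)&(x[:,2]<95); c=x[m&(x[:,0]<-5)]
print("cups",np.percentile(c,[1,99],axis=0).round(1))
ctrl.gripper_to(50)
ctrl.move_ptp(dw(-166,-2.7,120),down(np.radians(1.65)))
print(ctrl.move_l(dw(-166,-2.7,2),vel=100,threshold=6))
ctrl.hold(.2); f0=sensors.read_state()["force"]; np.save("f0.npy",f0)
def rep(l):
    s=sensors.read_state(); f=s["force"]-f0; p=wd(s["eef_pos"]); print(l,p.round(1),"push",round(-f[:2]@DX,1),"lat",round(f[:2]@DY,1),"fz",round(f[2],1),s["t"])
rep("start")
path=[(-140,2),(-125,2),(-110,2)]
for a,z in path:
    r=ctrl.move_l(dw(a,-2.7,z),vel=25,threshold=15); rep(r)
    if r: break
E
```

```text
cups [[-97.9 -64.7  65.2]
 [-37.7  57.6  88.4]]
False
start [-166.3   -3.2    2.6] push 0.0 lat 0.0 fz 0.0 24.375
False [-141.    -3.1    2.2] push 5.7 lat 0.6 fz -1.6 25.5667
False [-126.3   -3.5    2.6] push 5.9 lat -0.1 fz 0.3 26.3167
False [-112.1   -4.2    3.1] push 8.3 lat 0.4 fz 0.7 27.0667
```

```bash
python3 - <<'E'
from h import *
f0=np.load("f0.npy")
def rep(l):
    s=sensors.read_state(); f=s["force"]-f0; p=wd(s["eef_pos"]); print(l,p.round(1),"push",round(-f[:2]@DX,1),"fz",round(f[2],1),s["t"])
for a,z in [(-98,6),(-90,12),(-82,18),(-74,23),(-60,23),(-40,23)]:
    r=ctrl.move_l(dw(a,-2.7,z),vel=25,threshold=15); rep(r)
    if r: break
im,d=optics.grab_frame("side"); cv2.imwrite("pics/push.png",cv2.resize(im[130:270,240:420],None,fx=4,fy=4,interpolation=2)[:,:,::-1])
E
```

```text
False [-100.7   -4.8    7.7] push 8.7 fz 3.0 27.725
False [-93.   -5.1  14.2] push 9.3 fz 4.9 28.275
False [-84.5  -5.3  20.1] push 9.3 fz 5.3 28.825
False [-74.4  -3.6  23.6] push 4.2 fz 1.9 29.35
False [-59.9  -2.5  22.8] push 4.0 fz 0.7 30.0583
False [-39.3  -2.7  23.1] push 0.1 fz 0.6 31.0083
```

View pics/push.png

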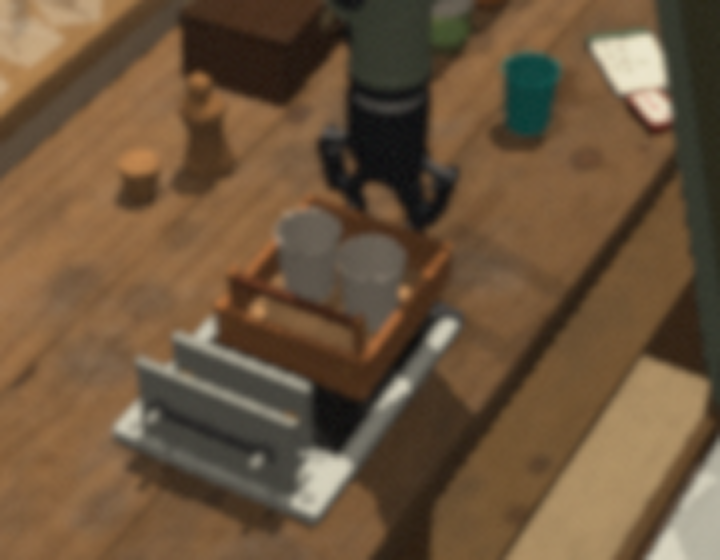

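The caddy has tipped over the lip, square, with the cups upright. I'll continue to the drop and then feel for the stop in 1 mm steps.

```bash
python3 - <<'E'
from h import *
f0=np.load("f0.npy")
def rd():
    v=[]
    for _ in range(3):
        ctrl.hold(.02); s=sensors.read_state(); v.append(s["force"]-f0)
    f=np.mean(v,0); return wd(s["eef_pos"]).round(1),round(-f[:2]@DX,1),round(f[2],1),round(s["t"],2)
for a,z,v in [(-20,23,25),(-6,23,20),(0,22,12),(5,19,12)]:
    r=ctrl.move_l(dw(a,-2.7,z),vel=v,threshold=12); print(r,*rd())
    if r: raise SystemExit
for a in np.arange(6,31,1.0):
    r=ctrl.move_l(dw(a,-2.7,19),vel=10,threshold=8); o=rd(); print(r,*o)
    if r or o[1]>8: break
E
```

```text
False [-19.5  -2.7  23.1] 0.8 0.2 32.06
False [-5.6 -2.6 22.9] 1.7 -1.1 32.96
False [-1.2 -3.5 22.8] 5.7 2.1 33.67
False [ 2.8 -4.7 20.8] 8.7 5.8 34.35
False [ 4.  -4.7 20.8] 7.7 5.2 34.65
False [ 5.  -4.8 20.8] 7.9 5.5 34.95
False [ 6.  -4.9 20.8] 7.8 5.0 35.25
False [ 7.1 -4.9 20.8] 7.7 5.1 35.55
False [ 8.1 -4.9 20.8] 7.7 4.9 35.85
False [ 9.1 -5.  20.8] 7.9 4.5 36.15
False [10.1 -5.  20.8] 8.3 5.1 36.45
```

```bash
cat >> h.py <<'E'
def check():
    for n in ("side","scene"):
        im,d,w=cloud_fixed(n); b=w.reshape(-1,3); x=np.c_[(b[:,:2]-O)@DX,(b[:,:2]-O)@DY,b[:,2]]
        m=(x[:,2]>54)&(x[:,2]<72)&(abs(x[:,1])<80)
        # side walls: z along x (robust to cups, outside |y|>66)
        for lo,hi in ((66,80),(-80,-66)):
            k=x[m&(x[:,1]>lo)&(x[:,1]<hi)&(x[:,0]>10)&(x[:,0]<215)]
            if len(k)>15: print(n,lo,len(k),"z by x:",[(a,round(float(np.percentile(k[(k[:,0]>=a)&(k[:,0]<a+40)][:,2],90)),1)) for a in (15,55,95,135,175) if ((k[:,0]>=a)&(k[:,0]<a+40)).sum()>2],"xrange",k[:,0].min().round(1),k[:,0].max().round(1))
E
python3 - <<'E'
from h import *
f0=np.load("f0.npy")
check()
s=sensors.read_state(); p=s["eef_pos"].copy(); 
ctrl.move_l(dw(9.5,-2.7,21.5),vel=8); ctrl.hold(.1); s=sensors.read_state(); f=s["force"]-f0; print(wd(s["eef_pos"]).round(1),round(-f[:2]@DX,1),f[2].round(1),s["t"])
im,d=optics.grab_frame("side"); cv2.imwrite("pics/drop.png",cv2.resize(im[150:270,250:380],None,fx=5,fy=5,interpolation=2)[:,:,::-1])
E
```

```text
side 66 68 z by x: [(15, 63.8), (55, 60.3), (95, 60.4), (135, 61.5), (175, 62.9)] xrange 26.8 193.5
side -80 44 z by x: [(15, 61.4), (55, 60.2), (95, 61.3), (135, 61.6), (175, 69.5)] xrange 20.4 180.8
scene 66 52 z by x: [(15, 59.7), (55, 56.8), (95, 58.1), (135, 57.7), (175, 60.3)] xrange 27.1 191.6
scene -80 21 z by x: [(15, 58.7), (95, 56.9), (135, 56.9)] xrange 22.1 180.1
[ 9.8 -2.4 21.3] -0.5 -0.4 37.2417
```

View pics/drop.png

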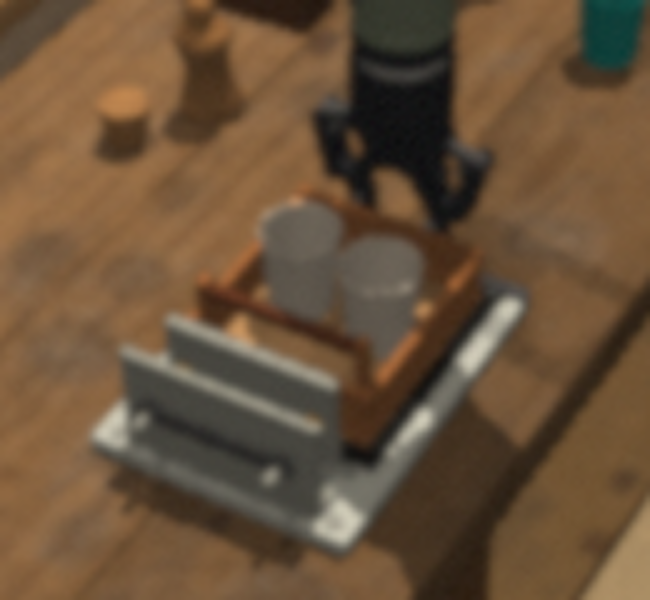

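The rear end has dropped in: wall tops are at about 61–62 mm along the length, flat and square. There is still a gap to the pad. With the vertical load released, I'll press on and log.

```bash
python3 - <<'E'
from h import *
f0=np.load("f0.npy")
def rd(n=4):
    v=[]
    for _ in range(n):
        ctrl.hold(.02); s=sensors.read_state(); v.append(s["force"]-f0)
    f=np.mean(v,0); return wd(s["eef_pos"]).round(1),float(-f[:2]@DX),float(f[2]),round(s["t"],2)
hist=[]; a=10.; base=None
while a<52:
    a+=1.0 if base is None or hist[-1]<base+1.2 else .5
    r=ctrl.move_l(dw(a,-2.7,21.5),vel=10,threshold=7); o=rd(); hist.append(o[1])
    if len(hist)>=5: base=float(np.median(hist[2:-1][:10]))
    print(a,r,o[0],round(o[1],1),round(o[2],1),o[3])
    if base is not None and o[1]>base+7.2 or o[1]>13: break
    if o[3]>55: break
print("base",base)
E
```

```text
11.0 False [10.7 -2.7 21.4] 3.0 -1.5 37.66
12.0 False [11.8 -2.6 21.4] 3.9 -2.0 37.98
13.0 False [13.1 -2.6 21.4] 4.2 -2.0 38.29
14.0 False [14.2 -2.6 21.4] 2.7 -2.8 38.61
15.0 False [15.2 -2.6 21.5] 3.1 -2.0 38.92
16.0 False [16.1 -2.7 21.5] 3.0 -2.4 39.24
17.0 False [17.1 -2.7 21.5] 3.5 -2.7 39.56
18.0 False [18.1 -2.7 21.5] 3.3 -2.1 39.88
19.0 False [19.1 -2.7 21.5] 2.6 -2.3 40.19
20.0 False [20.1 -2.7 21.5] 3.0 -2.3 40.51
21.0 False [21.1 -2.7 21.5] 3.1 -2.3 40.83
22.0 False [22.1 -2.7 21.5] 3.3 -2.4 41.14
23.0 False [23.1 -2.7 21.5] 3.0 -2.6 41.46
24.0 False [24.1 -2.7 21.5] 3.4 -1.8 41.77
25.0 False [25.1 -2.7 21.5] 3.8 -1.9 42.09
26.0 False [26.1 -2.7 21.5] 3.8 -1.5 42.41
27.0 False [27.1 -2.7 21.5] 4.4 -2.1 42.73
27.5 False [27.5 -2.7 21.5] 4.1 -1.7 43.04
28.5 False [28.6 -2.7 21.5] 3.7 -1.5 43.36
29.5 False [29.6 -2.7 21.5] 3.2 -1.7 43.67
30.5 False [30.6 -2.7 21.5] 4.2 -1.1 43.99
31.5 False [31.5 -2.7 21.5] 4.1 -1.3 44.31
32.5 False [32.3 -2.8 21.5] 5.4 -1.4 44.62
33.0 False [32.5 -2.8 21.5] 6.2 -1.6 44.94
33.5 False [32.7 -2.8 21.5] 6.9 -1.3 45.26
34.0 False [33.  -2.8 21.5] 8.2 -1.5 45.58
34.5 False [33.3 -2.8 21.5] 8.4 -2.2 45.89
35.0 False [33.6 -2.8 21.5] 9.5 -1.9 46.21
35.5 False [33.9 -2.8 21.5] 10.0 -1.8 46.52
36.0 False [34.2 -2.8 21.5] 10.5 -2.2 46.84
base 3.083730421285317
```

Contact came at about 32 mm, and the pad now carries about 7 N. One more half step, hold, then back off and hand in after a check.

```bash
python3 - <<'E'
from h import *
f0=np.load("f0.npy")
ctrl.move_l(dw(36.6,-2.8,21.5),vel=10); ctrl.hold(.5); s=st("press"); print(wd(s["eef_pos"]), -(s["force"]-f0)[:2]@DX)
ctrl.move_l(dw(28,-2.8,21.5),vel=15); ctrl.move_l(dw(-10,-2.8,22),vel=80); ctrl.move_l(dw(-20,-2.8,170),vel=150); st("clear"); check()
ctrl.move_ptp(dw(90,0,350),down(np.radians(1.65))); ctrl.hold(.3)
im,d,w=cloud_wrist(); b=w.reshape(-1,3); x=np.c_[(b[:,:2]-O)@DX,(b[:,:2]-O)@DY,b[:,2]]
m=(abs(x[:,1])<95)&(x[:,0]<212)&(x[:,0]>-20)&(x[:,2]>54)&(x[:,2]<72)
print(cv2.minAreaRect(x[m][:,:2].astype(np.float32)))
for a,c in ((36,52),(100,140),(170,185)):
    k=x[m&(abs(x[:,1])>67)&(abs(x[:,1])<80)&(x[:,0]>a)&(x[:,0]<c)]; print(a,np.percentile(k[:,2],[50,90]).round(1))
cv2.imwrite("pics/end.png",im[:,:,::-1]); st("t")
E
```

```text
press [502.7  16.2  21.6] [  0.4 -12.2  -1.6] 49.8 6 47.5917
[34.51169965 -2.88223523 21.57022408] 12.634905390750465
clear [503.3 -38.  168.9] [-0.2 -1.   0.4] 49.9 0 50.0833
side 66 78 z by x: [(15, 63.5), (55, 60.4), (95, 62.8), (135, 60.8), (175, 61.7)] xrange 44.8 214.3
side -80 41 z by x: [(15, 62.3), (55, 66.3), (95, 62.1), (135, 62.3)] xrange 44.2 211.0
scene 66 64 z by x: [(15, 59.7), (55, 56.8), (95, 57.7), (135, 58.6), (175, 59.1)] xrange 48.0 213.4
scene -80 22 z by x: [(15, 61.6), (95, 66.1), (135, 57.5)] xrange 44.9 178.3
((127.76651000976562, -3.5693740844726562), (150.1500701904297, 167.31597900390625), 89.91783142089844)
36 [61.6 62.7]
100 [57.7 58.9]
170 [57.5 58.4]
t [497.9  71.1 348.8] [ 0.7  0.4 -0.5] 50.1 0 51.3833
```

View pics/end.png

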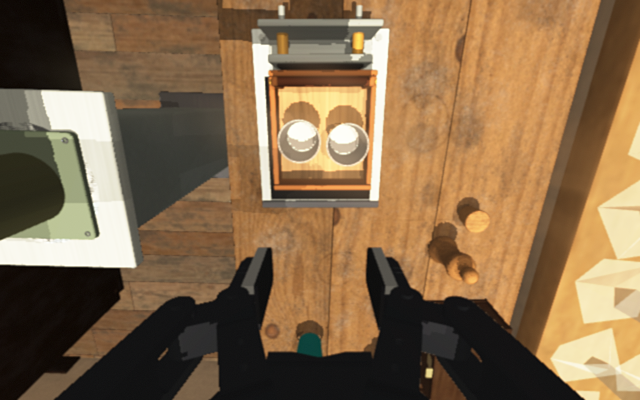

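The caddy sits square in the dock (columns 270–376, rows 70–190). Both cups stand upright, its rear edge is behind the lip, and the robot is clear. I'm handing it in.

```bash
python3 -c "
from plant import ctrl
print(ctrl.finish_job())"
```

```text
the job is handed in; nothing more can be done
None
```

I handed the job in at about 51 s; no verdict came back. The caddy is flat and square in the dock behind the lip, it was pressed to an estimated 8–9 N on the stop, both cups are upright and the arm is clear.

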